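# Cure the glued reader repairs

## Robot

A 7-joint arm with a two-finger parallel gripper is mounted at the origin on the work surface. World frame = base frame: x ahead of the robot, y to its left, z up, the work surface at z = 0. Lengths are in m, angles in rad, forces in N, time in s.
With the tool pointing down it reaches from about 0.35 to 0.9 m from the base axis. Payload 19.9 kg.
Tool frame: the origin (TCP) lies at the very end of the fingers, on their centre line; the grasp point (between the pads) lies 19 mm behind it; z points along the fingers, y is the line along which they close (so a half turn about z gives the same grasp; the last joint's range is limited). The gripper opens to 94 mm and grips with 3 to 60 N. Pads are 16 mm wide; open, the fingers measure 119 mm over their backs; the gripper's body (75 mm by 177 mm) begins 78 mm behind the grasp point.
Start: joints at [-1.258, 0.417, -0.01, 1.614, 0.005, 1.111, -0.053], TCP at [0.217, 0.586, 0.205] pointing down, gripper open.
Joint ranges: [-2.81, 2.81], [-0.39, 2.02], [-1.27, 1.25], [0.06, 2.57], [-1.19, 4.33], [0.19, 2], [-2.82, 2.82]. Speed limits (rad/s): [1.89, 1.89, 2.39, 2.39, 3.01, 3.01, 3.01].

## Interface

Orientations are given as a unit quaternion [w, x, y, z].
In Python, from bench import arm gives the robot as it stands. Calls block until the motion is done:
- arm.move_pose(position, orientation): joint-space move of the TCP to a pose.
- arm.move_straight(position, orientation=None, feed=0.15, guard=None): straight line of the TCP; orientation=None keeps the orientation; feed is the mean speed in m/s. With guard (N) it stops when the force on the tool has changed by that much, and returns True; else False.
- arm.goto_joints(angles): joint-space move.
- arm.ungrasp() and arm.grasp(): open the fingers fully, or close them until they stop; the grip force is fixed at half the most.
- arm.pause(seconds).
- arm.solve_ik(position, orientation): joint angles nearest the present ones, or None.
- arm.sense(): the state.
- arm.snapshot(name): name is "scene" or "top" or "wrist"; returns a dict with "img" (480x640x3 uint8, red, green, blue), "fx", "fy", "cx", "cy" (pixels), "R" (3x3) and "t" (3): a world point X has camera coordinates R X + t. Camera axes: x right, y down, z forward; pixel columns grow to the right and rows downward; lengths in m; the calibration is good to about 2 mm. The wrist camera is an equidistant fisheye: a pixel r from the principal point sees the ray r / f radians off the axis. A picture is of the moment at which its call begins. There is no depth.
A pose or a line that the arm cannot do raises arm.IKError and nothing moves.
- arm.finish_job(): hands the job in; it is judged then, once.
The state is a dict: "t": time; "joint_pos": joint angles; "qd": joint speeds; "tau": joint torques, N m; "eef_pos": TCP position; "tcp_rot": TCP orientation; "force": force on the tool from outside, world axes, zero at the start; "moment": the same for the moment, N m; "width": opening from 0.0 (shut) to 1.0 (fully open); "grip_force": force on a finger pad.
Only numpy, scipy, OpenCV 4.12 (cv2) and the standard library are available. Lean on these libraries where they do the work, as an engineer would, in place of code of your own. Each camera call takes 0.05 s, during which the arm holds its last target. There are 200 camera calls.

## Task

Centre every reader board squarely in a bay of the green stage plate, one board to a bay, flat and midway between the stops on all sides, then press the white lamp button. Next take the curing pen from its holder and, keeping it upright, guide its tip on or just above the whole crack in the clamped grey shell, from the end nearest the robot to the far end, slowly (2 to 4 cm a second), then stand the pen back in its holder. Leave all the boards centred and do not disturb the glass lamp cap.

Things in the scene. Friction and masses are not known exactly. Their poses are not given: they have to be found in the camera images.
- board0: loose reader board, a dark 76 x 52 x 6 mm circuit board lying flat with a finned copper heat sink (40 x 30 mm, 24 mm tall, standing on the board's middle) that serves as its grip; 120 g or so. Origin at the centre of its underside, x along the 76 mm length (and the sink's 40 mm), y along the 52 mm width (the sink's 30 mm), z up. The whole is 30 mm tall. Two or three of the three boards are present
- board1: loose reader board, a dark 76 x 52 x 6 mm circuit board lying flat with a finned copper heat sink (40 x 30 mm, 24 mm tall, standing on the board's middle) that serves as its grip; 120 g or so. Origin at the centre of its underside, x along the 76 mm length (and the sink's 40 mm), y along the 52 mm width (the sink's 30 mm), z up. The whole is 30 mm tall. Two or three of the three boards are present
- board2: loose reader board, a dark 76 x 52 x 6 mm circuit board lying flat with a finned copper heat sink (40 x 30 mm, 24 mm tall, standing on the board's middle) that serves as its grip; 120 g or so. Origin at the centre of its underside, x along the 76 mm length (and the sink's 40 mm), y along the 52 mm width (the sink's 30 mm), z up. The whole is 30 mm tall. Two or three of the three boards are present
- stage: fixed green mounting plate used as the curing stage, 116 (its x) x 264 (its y) x 10 mm thick, origin at the centre of its underside. On it aluminium stops, 6 mm thick and 8 mm tall above the plate, fence three equal bays in a row along its y; each bay is 104 mm (x) by 80 mm (y) inside, so that a centred board, its length along the stage's x, has 14 mm free on every side
- bay0 (a point): centre of one bay, on the plate's top face (10 mm above the worktop); axes as the stage's. The bays lie 86 mm apart. Any board may go in any bay, one to a bay
- bay1 (a point): centre of one bay, on the plate's top face (10 mm above the worktop); axes as the stage's. The bays lie 86 mm apart. Any board may go in any bay, one to a bay
- bay2 (a point): centre of one bay, on the plate's top face (10 mm above the worktop); axes as the stage's. The bays lie 86 mm apart. Any board may go in any bay, one to a bay
- shell: fixed grey ticket reader shell, a 160 (x) x 100 (y) x 45 mm block held by a blue bench clamp over the middle of its -y edge (the clamp reaches in to y = -33 mm and stands 95 mm tall above the worktop). Origin at the centre of its underside. A thin dark zigzag crack runs along its flat top
- crack0 (a point): point on the crack, on the shell's top face 45 mm above the worktop; crack0 is the end nearest the robot, crack4 the far end, and the crack runs straight from each point to the next (30 to 37 mm apart)
- crack1 (a point): point on the crack, on the shell's top face 45 mm above the worktop; crack0 is the end nearest the robot, crack4 the far end, and the crack runs straight from each point to the next (30 to 37 mm apart)
- crack2 (a point): point on the crack, on the shell's top face 45 mm above the worktop; crack0 is the end nearest the robot, crack4 the far end, and the crack runs straight from each point to the next (30 to 37 mm apart)
- crack3 (a point): point on the crack, on the shell's top face 45 mm above the worktop; crack0 is the end nearest the robot, crack4 the far end, and the crack runs straight from each point to the next (30 to 37 mm apart)
- crack4 (a point): point on the crack, on the shell's top face 45 mm above the worktop; crack0 is the end nearest the robot, crack4 the far end, and the crack runs straight from each point to the next (30 to 37 mm apart)
- pen: loose curing pen, 140 mm long, 100 g, standing upright in its holder: steel cone nose (10 mm wide flat tip, 30 mm long) pointing down, above it a white square body 24 x 24 mm from 30 to 140 mm above the tip. Origin at the centre of the tip, z up along the pen, x and y square to the body's faces
- holder: fixed pen holder, origin at the centre of its underside: 70 mm square foot, square pocket 32 x 32 mm inside, 44 mm outside, floor 10 mm and rim 65 mm above the worktop, sides along its x and y. The stowed pen's tip stands on the pocket floor
- lamp_button_top (a point): top centre of the white round push button (32 mm wide) on the grey lamp driver box; pressed straight down
- lamp_button (a joint): travel of that button in m: 0 released, 0.006 fully down at 5 N; it springs back; the lamp is switched by pressing it beyond 0.004
- lamp_cap: loose smoke-coloured glass lamp cap, a 58 mm tall dome 80 mm wide, origin at the centre of its underside; leave it where it stands
Things that resemble listed ones, but are neither listed nor needed, are in the scene too. What is shaped like the part that bears lamp_button_top but pink or purple is not meant. Leave any purple look-alike of the board0 alone.

How it is judged:
By the outcome, as a careful person would: the job done as asked, in the order asked, and still so for the second after the job is handed in, with the robot touching nothing.
Of board0, board1, board2 only 2 to 3 are there at a start; the rules pass over those that are not, and their reading is None.
At some moment in a run one of board0, board1, board2 may be knocked a few centimetres aside while the robot is not near it.
It also fails if it takes over 210 s, if anything falls off the work surface, if the arm or the gripper's body presses on something with over 40 N, if the wrist force passes 120 N, or if a joint passes its speed limit or range.

## Working session

There is one attempt and no reset: what is moved stays moved. The work goes in short steps, each a Python script; the robot and the scene stay as the last script left them, time stands still between calls to the robot, and variables do not carry over. Pictures are saved under pics/ and viewed, at most 14 in all, crops included, and the job is handed in when it is done.

```bash
mkdir -p pics; python3 - <<'E'
from bench import arm
import cv2,numpy as np,pickle
for n in ("scene","top"):
    s=arm.snapshot(n); cv2.imwrite(f"pics/{n}0.png",s["img"][:,:,::-1]); pickle.dump(s,open(f"pics/{n}0.pkl","wb"))
    print(n,s["fx"],s["fy"],s["cx"],s["cy"],np.round(s["R"],3).tolist(),np.round(s["t"],3), np.round(-np.array(s["R"]).T@s["t"],3))
print(arm.sense())
E
```

```text
scene 433.24158156668614 433.24158156668614 317.1005715357666 237.01280248344787 [[-0.607, 0.795, -0.003], [0.665, 0.506, -0.549], [-0.435, -0.335, -0.836]] [ 0.236 -0.352  1.257] [0.925 0.411 0.858]
top 547.1549105881609 547.1549105881609 320.15156752253426 242.50640968935392 [[-0.009, -1.0, 0.018], [-0.986, 0.006, -0.169], [0.169, -0.02, -0.985]] [0.083 0.503 1.095] [0.312 0.102 1.163]
{'t': 0.1, 'joint_pos': array([-1.25851767,  0.41792045, -0.01033173,  1.61411483,  0.0047158 ,
        1.11070452, -0.05297519]), 'qd': array([-0.00140813, -0.00104809,  0.00081073, -0.00171288,  0.00024753,
       -0.00067164, -0.00050575]), 'tau': array([ 2.07980534e-03, -8.52578974e+01,  6.40835334e-01, -4.26694751e+01,
       -4.89040394e-02,  1.63569715e-02,  4.88925832e-05]), 'eef_pos': array([0.21640731, 0.58597032, 0.20488351]), 'tcp_rot': array([-5.45579607e-05,  1.75935742e-01,  9.84401493e-01, -5.59033509e-04]), 'force': array([-0.44730715,  0.36111761, -0.13307862]), 'moment': array([ 0.03702817, -0.0126408 ,  0.04725326]), 'grip_force': 0.0, 'width': 1.003529397807814}
```

View pics/top0.png

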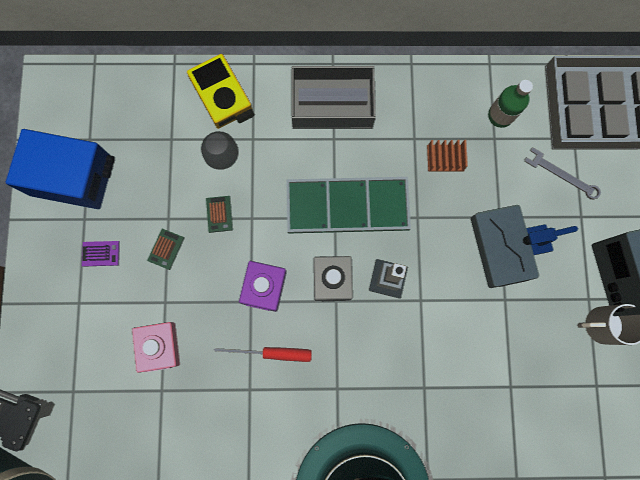

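View pics/scene0.png

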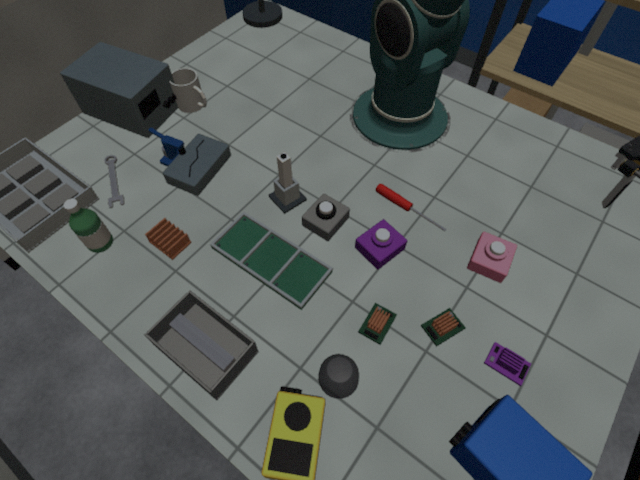

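Top view: the real boards (green-dark with copper) are at (219,214) and (166,249). The purple look-alike is at (100,253), and the loose copper fins at (447,156) are only a sink with no board. The stage centre is at (348,205). The grey driver box with the white button is at (333,277); its look-alikes are pink (151,346) and purple (262,285). The pen in its holder is at (390,278), the shell at (505,247) and the cap at (220,150).

```bash
cat > h.py <<'E'
import numpy as np,cv2,pickle
def unproj(s,px,z,fish=False):
    px=np.atleast_2d(np.asarray(px,float)); R=np.array(s["R"]);t=np.array(s["t"])
    a=(px-[s["cx"],s["cy"]])/[s["fx"],s["fy"]]
    if fish:
        r=np.linalg.norm(a,axis=1,keepdims=True)+1e-12; d=np.hstack([a/r*np.sin(r),np.cos(r)])
    else: d=np.hstack([a,np.ones((len(a),1))])
    c=-R.T@t; d=d@R
    return c+d*((z-c[2])/d[:,2:3])
def proj(s,X,fish=False):
    p=np.atleast_2d(X)@np.array(s["R"]).T+s["t"]
    if fish:
        r=np.linalg.norm(p[:,:2],axis=1,keepdims=True); a=p[:,:2]/(r+1e-12)*np.arctan2(r,p[:,2:3])
    else: a=p[:,:2]/p[:,2:3]
    return a*[s["fx"],s["fy"]]+[s["cx"],s["cy"]]
def mask(s,lo,hi):
    return cv2.inRange(cv2.cvtColor(s["img"],cv2.COLOR_RGB2HSV),np.array(lo),np.array(hi))
def blobs(m,amin=60,close=5):
    m=cv2.morphologyEx(m,cv2.MORPH_CLOSE,np.ones((close,close),np.uint8))
    cs,_=cv2.findContours(m,cv2.RETR_EXTERNAL,cv2.CHAIN_APPROX_NONE)
    return [c[:,0,:] for c in cs if cv2.contourArea(c)>amin]
def rect(s,c,z,fish=False):
    """contour -> world rect at height z: centre, (long,short), yaw of long side"""
    w=unproj(s,c,z,fish)[:,:2].astype(np.float32)
    r=cv2.boxPoints(cv2.minAreaRect(w)); e1=r[1]-r[0];e2=r[2]-r[1]
    a,b=np.linalg.norm(e1),np.linalg.norm(e2); l=e1 if a>=b else e2
    yaw=(np.arctan2(l[1],l[0])+np.pi/2)%np.pi-np.pi/2
    return r.mean(0),(max(a,b),min(a,b)),yaw
def down(yaw):
    """tool pointing down, tool y (closing line) along world angle yaw"""
    # R columns: y=(c,s,0), z=(0,0,-1), x=y x z
    from scipy.spatial.transform import Rotation as Ro
    y=np.array([np.cos(yaw),np.sin(yaw),0]);z=np.array([0,0,-1.]);x=np.cross(y,z)
    q=Ro.from_matrix(np.c_[x,y,z]).as_quat(); return q[[3,0,1,2]]
E
python3 - <<'E'
from h import *
s=pickle.load(open("pics/top0.pkl","rb"))
for n,lo,hi,z,cl in [("copper",(5,90,60),(20,255,255),.03,5),("green",(60,60,30),(90,255,255),.01,5),("pcb",(30,60,20),(95,255,100),.006,1),("purple",(130,80,50),(165,255,255),.03,5)]:
    for c in blobs(mask(s,lo,hi),60,cl):
        r=rect(s,c,z); print(n,c.mean(0).round(),r[0].round(4),np.round(r[1],4),round(np.degrees(r[2]),1))
print("btn",unproj(s,[(333,277)],.06),"holder",unproj(s,[(388,279)],.0),"pen top",unproj(s,[(399,270)],.15),"shell",unproj(s,[(505,247)],.045),"cap",unproj(s,[(220,150)],.03))
hsv=cv2.cvtColor(s["img"],cv2.COLOR_RGB2HSV)
for p in [(219,199),(219,214),(160,262),(306,205),(399,270),(333,277),(500,250),(510,235)]: print(p,hsv[p[1],p[0]])
E
```

```text
copper [163. 247.] [0.4973 0.4075] [0.0398 0.0351] -22.7
copper [217. 212.] [0.5718 0.2968] [0.044  0.0317] 5.1
copper [447. 155.] [ 0.6964 -0.1967] [0.0853 0.0679] 89.9
green [ 31. 477.] [0.0434 0.6536] [0.0782 0.0093] 89.2
green [  9. 460.] [0.0776 0.6911] [0.0527 0.0454] -84.9
green [359. 460.] [ 0.0826 -0.0002] [0.2616 0.1053] 89.2
green [166. 249.] [0.4975 0.408 ] [0.0745 0.0514] -22.2
green [218. 214.] [0.5731 0.2966] [0.0759 0.0507] 6.1
green [347. 207.] [0.5885 0.0187] [0.2523 0.1116] -88.8
green [513. 100.] [ 0.8309 -0.3575] [0.0696 0.0605] -45.3
pcb [365. 470.] [ 0.0499 -0.0049] [0.1403 0.0418] 89.2
pcb [  5. 459.] [0.0756 0.7048] [0.0454 0.0294] 5.1
pcb [351. 451.] [ 0.0818 -0.0006] [0.2626 0.1056] 89.2
pcb [167. 247.] [0.4981 0.4089] [0.0748 0.0512] -22.0
pcb [218. 214.] [0.5739 0.297 ] [0.0759 0.0505] 6.1
pcb [308. 205.] [0.5925 0.1045] [0.1024 0.0782] 0.0
pcb [348. 204.] [0.5941 0.0182] [0.1026 0.0785] 1.1
pcb [387. 203.] [ 0.5958 -0.0686] [0.1025 0.0786] 1.5
pcb [513. 100.] [ 0.832  -0.3587] [0.0701 0.0613] -42.7
purple [262. 286.] [0.4152 0.2004] [0.0918 0.0797] -13.0
purple [100. 253.] [0.4859 0.5374] [0.0762 0.0505] 89.7
btn [[0.42912708 0.05461651 0.06      ]] holder [[ 0.43041285 -0.06549507  0.        ]] pen top [[ 0.43178159 -0.0649854   0.15      ]] shell [[ 0.49093213 -0.30531969  0.045     ]] cap [[0.70879751 0.2935022  0.03      ]]
(219, 199) [90  5 48]
(219, 214) [ 10 125 114]
(160, 262) [73 74 83]
(306, 205) [ 76 115  95]
(399, 270) [60 15 52]
(333, 277) [105  22 207]
(500, 250) [96 63 97]
(510, 235) [103  62  95]
```

```bash
python3 - <<'E'
from h import *
a=cv2.imread("pics/top0.png")
l=cv2.resize(a[185:275,140:245],(560,480),interpolation=cv2.INTER_CUBIC)[:,:400]
r=cv2.resize(a[195:305,310:410],(400,440),interpolation=cv2.INTER_CUBIC)
r=cv2.copyMakeBorder(r,0,40,0,0,cv2.BORDER_CONSTANT)
cv2.imwrite("pics/crop1.png",np.hstack([l,r]))
E
```

```text
(no output)
```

View pics/crop1.png

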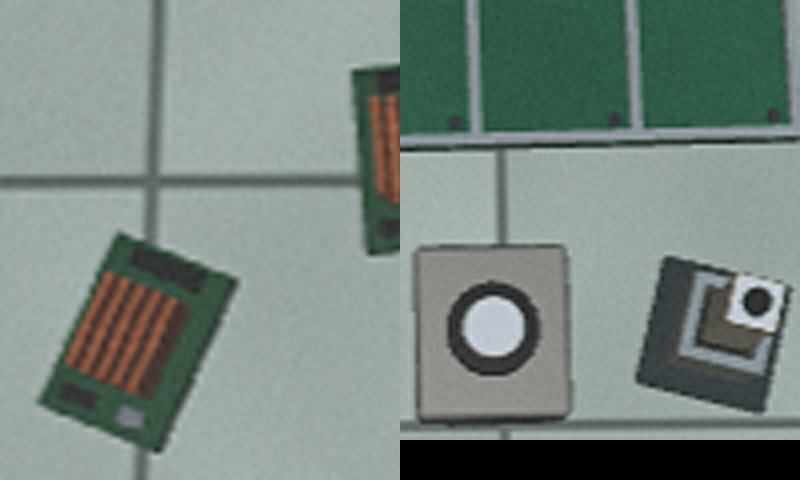

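The crop confirms two real boards, the grey driver box with the white button, and the pen in its rotated holder. Board and bay sizes match the description to within 2 mm. I'll pick up the nearer board first.

```bash
cat >> h.py <<'E'
SY=np.radians(1.1)
BAY={0:(.5917,.1045),1:(.5933,.0185),2:(.595,-.068)}
def boards(s):
    out=[]
    for c in blobs(mask(s,(30,60,20),(95,255,100)),60,1):
        r=rect(s,c,.006)
        if .06<r[1][0]<.09 and .04<r[1][1]<.06 and r[0][0]<.75 : out.append((r[0].round(4),np.round(r[1],4),round(np.degrees(r[2]),1)))
    return out
def pick_place(arm,p,yaw,bay):
    q=down(yaw+np.pi/2); qs=down(SY+np.pi/2); b=BAY[bay]
    arm.move_pose([*p,.14],q); arm.move_straight([*p,.0105],feed=.1,guard=15)
    print("at",arm.sense()["eef_pos"].round(4)); arm.grasp(); w=arm.sense(); print("w",w["width"]*94,w["grip_force"])
    arm.move_straight([*p,.12],feed=.15); arm.move_pose([*b,.12],qs)
    print("held",arm.sense()["width"]*94); arm.move_straight([*b,.0225],feed=.1)
    print("g",arm.move_straight([*b,.0205],feed=.02,guard=6),arm.sense()["eef_pos"].round(4))
    arm.ungrasp(); arm.move_straight([*b,.14],feed=.2)
def snap(arm,n,f):
    s=arm.snapshot(n); cv2.imwrite(f"pics/{f}.png",s["img"][:,:,::-1]); pickle.dump(s,open(f"pics/{f}.pkl","wb")); return s
E
python3 - <<'E'
from h import *
from bench import arm
pick_place(arm,(.5735,.2968),np.radians(6.1),1)
arm.move_pose([.35,.42,.25],down(np.pi/2))
s=snap(arm,"top","top1"); print(*boards(s),sep="\n"); print(arm.sense()["t"])
E
```

```text
at [0.5739 0.297  0.0111]
w 29.80620152030642 29.99985694885254
held 29.798032568519886
g False [0.5934 0.0185 0.0207]
(array([0.4984, 0.4088], dtype=float32), array([0.0756, 0.0514], dtype=float32), np.float32(-22.4))
11.225
```

```bash
python3 - <<'E'
from h import *
from bench import arm
pick_place(arm,(.498,.4086),np.radians(-22.2),0)
arm.move_pose([.35,.42,.25],down(np.pi/2))
s=snap(arm,"top","top2"); print(*boards(s),sep="\n"); print(arm.sense()["t"])
for n in (s,):
    a=cv2.imread("pics/top2.png")[165:245,275:420]; cv2.imwrite("pics/c2.png",cv2.resize(a,(798,440),interpolation=cv2.INTER_CUBIC))
E
```

```text
at [0.4983 0.4089 0.0111]
w 30.04743681706867 29.999987483024597
held 29.677569470692422
g False [0.5918 0.1045 0.0207]

21.3083
```

View pics/c2.png

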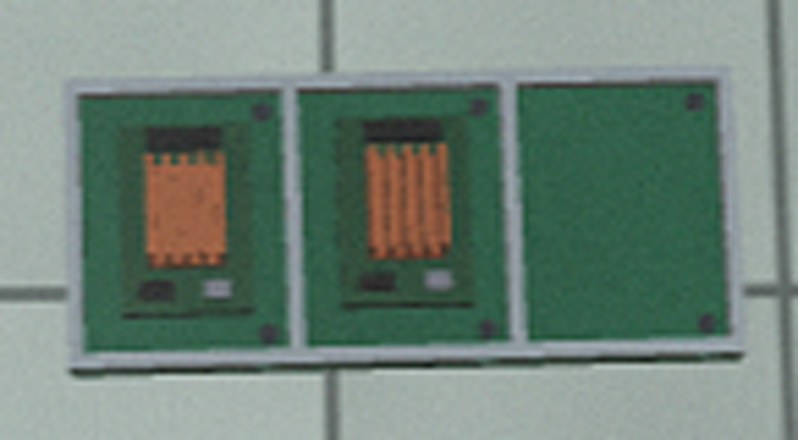

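The crop shows both boards flat and square in the left and middle bays, centred to about 1 mm. I'll take close wrist views of the stage, pen and shell.

```bash
python3 - <<'E'
from h import *
from bench import arm
for f,p in [("w_stage",(.56,.06,.25)),("w_pen",(.44,-.06,.27)),("w_shell",(.49,-.30,.28))]:
    arm.move_pose(p,down(np.pi/2)); s=snap(arm,"wrist",f)
    print(f,(-np.array(s["R"]).T@s["t"]).round(3),np.round(s["R"],2).tolist(),s["fx"])
a=[cv2.imread(f"pics/{f}.png") for f in ("w_stage","w_pen","w_shell")]
cv2.imwrite("pics/m.png",np.vstack([np.hstack([cv2.resize(i,(400,300)) for i in a[:2]]),np.hstack([cv2.resize(a[2],(400,300)),np.zeros((300,400,3),np.uint8)])]))
E
```

```text
w_stage [0.492 0.061 0.428] [[-0.0, 1.0, -0.0], [0.97, 0.0, 0.24], [0.24, -0.0, -0.97]] 371.64829954431775
w_pen [ 0.372 -0.06   0.448] [[-0.0, 1.0, -0.0], [0.97, 0.0, 0.24], [0.24, -0.0, -0.97]] 371.64829954431775
w_shell [ 0.423 -0.299  0.457] [[-0.0, 1.0, -0.0], [0.97, 0.0, 0.24], [0.24, 0.0, -0.97]] 371.64829954431775
```

View pics/m.png

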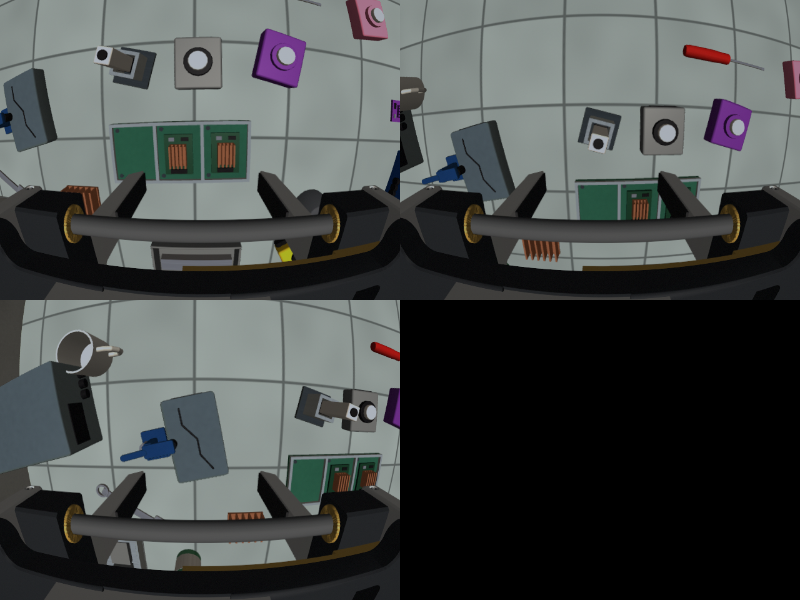

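Wrist views: the stage is at (180,150) in its tile, the pen top at (598,143), and the shell at (195,437) with its crack visible. I'll rectify these to metric planes for measuring.

```bash
cat >> h.py <<'E'
def ortho(s,x0,x1,y0,y1,z,mm,fish=True):
    """rows: x from x1 down to x0, cols: y from y1 to y0"""
    X=np.arange(x1,x0,-mm/1000);Y=np.arange(y1,y0,-mm/1000); g=np.stack(np.meshgrid(X,Y,indexing="ij")+[np.full((len(X),len(Y)),z)] if False else [*np.meshgrid(X,Y,indexing="ij"),np.full((len(X),len(Y)),z)],-1).reshape(-1,3)
    p=proj(s,g,fish).astype(np.float32).reshape(len(X),len(Y),2)
    return cv2.remap(s["img"],p,None,cv2.INTER_CUBIC)[:,:,::-1]
E
python3 - <<'E'
from h import *
L=lambda f:pickle.load(open(f"pics/{f}.pkl","rb"))
o=ortho(L("w_stage"),.53,.66,-.035,.165,.016,.5); cv2.imwrite("pics/o_stage.png",cv2.resize(o,None,fx=2,fy=2,interpolation=cv2.INTER_CUBIC))
o=ortho(L("w_shell"),.39,.59,-.38,-.24,.045,.5); cv2.imwrite("pics/o_shell.png",cv2.rotate(cv2.resize(o,None,fx=2,fy=2),cv2.ROTATE_90_CLOCKWISE) )
p=ortho(L("w_pen"),.39,.47,-.11,-.03,.15,.2); h=ortho(L("w_pen"),.38,.48,-.115,-.015,.065,.25); cv2.imwrite("pics/o_pen.png",np.hstack([p,h]))
E
```

```text
(no output)
```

View pics/o_stage.png

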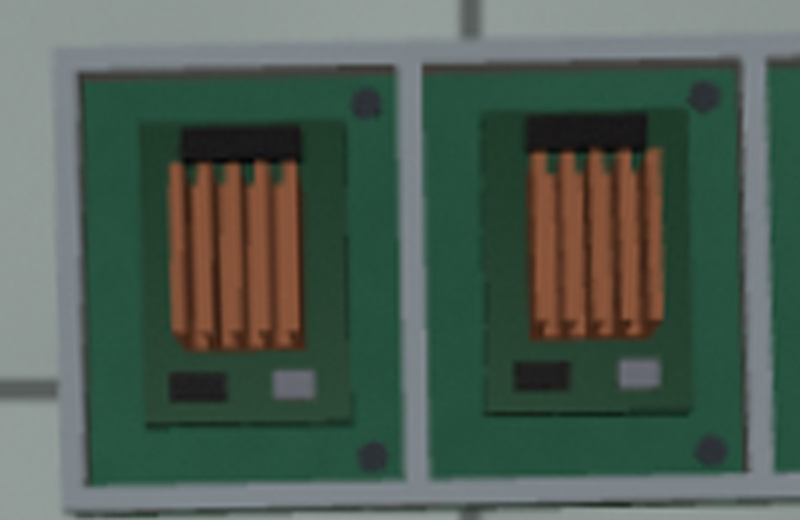

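View pics/o_pen.png

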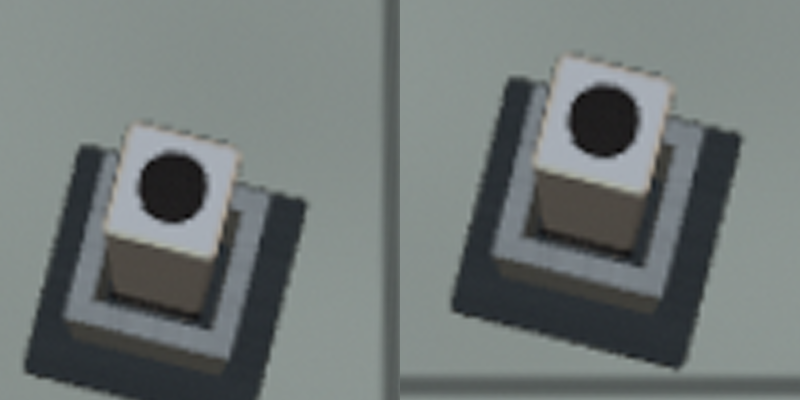

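View pics/o_shell.png

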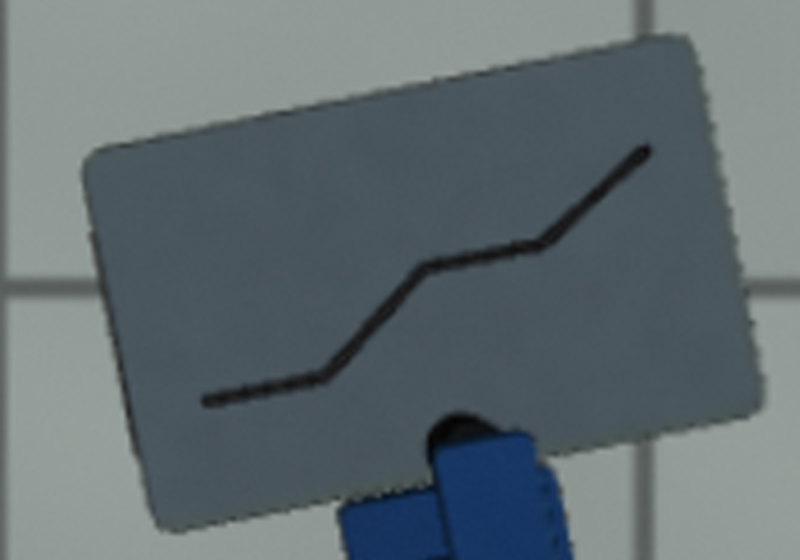

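The wrist camera puts the boards within about 1.5 mm of bay centre. It puts the pen at (.432, -.0647) with yaw 76.7°, matching the top view. The crack segments measure 31.1, 36.8, 30.8 and 34.7 mm, all within the stated 30 to 37 mm. Next I cross-check the crack against the top view and triangulate the button.

```bash
python3 - <<'E'
from h import *
L=lambda f:pickle.load(open(f"pics/{f}.pkl","rb"))
C=np.array([(.441,-.3405),(.4715,-.33425),(.496,-.30675),(.52625,-.30075),(.552,-.2775)])
s=L("top2")
# crack in top view
g=cv2.cvtColor(s["img"],cv2.COLOR_RGB2GRAY); P=proj(s,np.c_[C,np.full(5,.045)])
roi=np.zeros_like(g); cv2.polylines(roi,[P.round().astype(np.int32)],False,255,13)
m=((g<50)&(roi>0)).astype(np.uint8)*255; ys,xs=np.nonzero(m); w=unproj(s,np.c_[xs,ys],.045)[:,:2]
i,j=w[:,0].argmin(),w[:,0].argmax(); print("top crack ends",w[i],w[j],len(w))
d=[]
for p in w:
    best=min(((p-(a+np.clip((p-a)@(b-a)/((b-a)@(b-a)),0,1)*(b-a))) for a,b in zip(C,C[1:])),key=np.linalg.norm); d.append(best)
print("mean offset top-wrist",np.mean(d,0))
# button
rays=[]
for f,fish,guess in [("top2",0,(333,277)),("w_stage",1,(317,97)),("w_pen",1,(424,209)),("scene0",0,(326,209))]:
    s=L(f); hs=cv2.cvtColor(s["img"],cv2.COLOR_RGB2HSV); m=((hs[...,2]>(150 if f!="scene0" else 170))&(hs[...,1]<60)).astype(np.uint8)*255
    x,y=guess; z=np.zeros_like(m); cv2.circle(z,guess,22,255,-1); bl=blobs(m&z,20,1)
    c=min(bl,key=lambda c:np.linalg.norm(c.mean(0)-guess)); M=cv2.moments(c.reshape(-1,1,2)); u=np.array([M["m10"]/M["m00"],M["m01"]/M["m00"]])
    a=unproj(s,u,0,fish)[0];cam=-np.array(s["R"]).T@s["t"]; rays.append((cam,(a-cam)/np.linalg.norm(a-cam))); print(f,u.round(1),M["m00"])
def tri(rs):
    A=sum(np.eye(3)-np.outer(v,v) for c,v in rs); b=sum((np.eye(3)-np.outer(v,v))@c for c,v in rs); return np.linalg.solve(A,b)
print("all",tri(rays),"no scene",tri(rays[:3]),"wrist",tri(rays[1:3]))
E
```

```text
top crack ends [ 0.44042825 -0.33946025] [ 0.55068151 -0.27756198] 83
mean offset top-wrist [-0.00035868  0.00050813]
top2 [333.  276.2] 157.0
w_stage [316.2  95.8] 645.0
w_pen [427.8 212.9] 498.0Traceback (most recent call last):
  File "<stdin>", line 19, in <module>
ValueError: min() iterable argument is empty
```

The two cameras agree on the crack to 0.6 mm. I'll triangulate the button from the top and wrist views, then press it with shut fingers under guard.

```bash
python3 - <<'E'
from h import *
from bench import arm
L=lambda f:pickle.load(open(f"pics/{f}.pkl","rb"))
rs=[]
for f,fish,u in [("top2",0,(333,276.2)),("w_stage",1,(316.2,95.8)),("w_pen",1,(427.8,212.9))]:
    s=L(f);a=unproj(s,u,0,fish)[0];c=-np.array(s["R"]).T@s["t"]; rs.append((c,(a-c)/np.linalg.norm(a-c)))
def tri(rs):
    P=[np.eye(3)-np.outer(v,v) for c,v in rs]; return np.linalg.solve(sum(P),sum(p@c for p,(c,v) in zip(P,rs)))
b=tri(rs); print(b,tri(rs[1:]),tri(rs[:2]))
assert .02<b[2]<.09 and abs(b[0]-.43)<.02
q=down(np.pi/2)
arm.move_pose([b[0],b[1],.2],q); arm.grasp()
arm.move_straight([b[0],b[1],b[2]+.02],feed=.1,guard=8)
r=arm.move_straight([b[0],b[1],b[2]-.02],feed=.015,guard=9); s=arm.sense(); print(r,s["eef_pos"],s["force"])
arm.pause(.3); arm.move_straight([b[0],b[1],.2],feed=.15); arm.ungrasp(); print(arm.sense()["t"])
E
```

```text
[0.43139226 0.05464469 0.05838382] [0.4316321  0.05466761 0.05873526] [0.43118241 0.0545304  0.05610922]
True [0.43148713 0.05467394 0.05603641] [-3.60471601 -1.30898966 15.62489387]
33.2167
```

```bash
cat >> h.py <<'E'
def sinks(s): return [rect(s,c,.04)[0].round(4).tolist() for c in blobs(mask(s,(5,90,60),(20,255,255)),60,5) if rect(s,c,.04)[0][0]>.4]
E
python3 - <<'E'
from h import *
from bench import arm
print("before",sinks(pickle.load(open("pics/top2.pkl","rb"))))
s=snap(arm,"top","top3"); print("now",sinks(s))
p=np.array([.432,-.0647]); q=down(np.radians(76.7))
arm.move_pose([*p,.26],q); arm.move_straight([*p,.095],feed=.1,guard=12); print(arm.sense()["eef_pos"])
arm.grasp(); st=arm.sense(); print(st["width"]*94,st["grip_force"],st["force"])
arm.move_straight([*p,.21],feed=.08); arm.move_pose([*(p),.26],q)
s=snap(arm,"top","top4"); s2=snap(arm,"scene","scene4"); print(arm.sense()["width"]*94,arm.sense()["t"])
a=cv2.imread("pics/scene4.png")[100:300,190:457]; cv2.imwrite("pics/c4.png",cv2.resize(a,(800,600)))
E
```

```text
before [[0.5881999731063843, 0.10440000146627426], [0.592199981212616, 0.018799999728798866], [0.6930000185966492, -0.1941000074148178]]
now [[0.6930000185966492, -0.1941000074148178]]
[ 0.43224588 -0.06469475  0.0953668 ]
24.34542710035798 29.99240756034851 [-0.17136562  0.12815388 -0.67330218]
23.691557717085686 38.7333
```

View pics/c4.png

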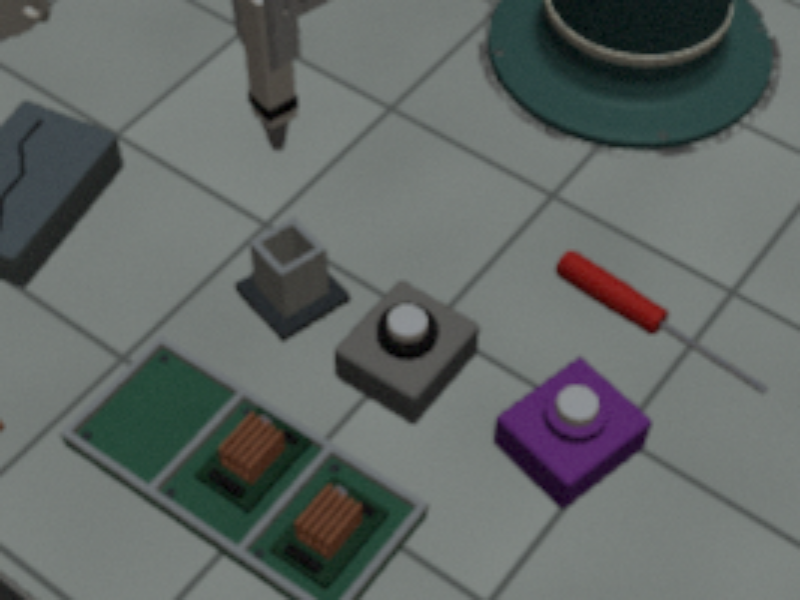

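Scene crop: the pen hangs upright with its tip at crop (279,148). Both boards are still centred in their bays.

```bash
python3 - <<'E'
from h import *
from bench import arm
s=pickle.load(open("pics/scene4.pkl","rb")); e=arm.sense()["eef_pos"]
print("tip expected px",proj(s,[e-[0,0,.0855]]),"seen",(190+279/3,100+148/3))
C=np.array([(.441,-.3405),(.4715,-.33425),(.496,-.30675),(.52625,-.30075),(.552,-.2775)])+[-.0002,.0002]
q=down(np.radians(76.7)); z=.0853+.045+.0013
for c in C: assert arm.solve_ik([*c,z],q) is not None
arm.move_pose([*C[0],.25],q)
d0=(C[0]-C[1])/np.linalg.norm(C[0]-C[1])*.002; d1=(C[4]-C[3])/np.linalg.norm(C[4]-C[3])*.002
a=C[0]+d0
print(arm.move_straight([*a,z+.02],feed=.08,guard=10),arm.move_straight([*a,z],feed=.02,guard=5),arm.sense()["eef_pos"])
W=[*C[1:4],C[4]+d1]
for c in W:
    t=arm.sense()["t"]; arm.move_straight([*c,z],feed=.028); st=arm.sense(); print(st["eef_pos"].round(4),st["force"].round(1),round(st["t"]-t,2))
s=snap(arm,"scene","scene5")
arm.move_straight([*W[-1],.25],feed=.1); print(arm.sense()["width"]*94,arm.sense()["t"])
cv2.imwrite("pics/c5.png",cv2.resize(s["img"][80:230,120:320,::-1],(800,600)))
E
```

```text
tip expected px [[281.76719788 148.45553421]] seen (283.0, 149.33333333333334)
False False [ 0.43889909 -0.34073125  0.13172076]
[ 0.4711 -0.3341  0.1316] [-0.9  0.  -1. ] 1.33
[ 0.4957 -0.3067  0.1316] [ 0.2  0.9 -1.1] 1.47
[ 0.5259 -0.3006  0.1316] [ 0.7 -0.1 -1. ] 1.25
[ 0.5531 -0.2761  0.1316] [ 0.4 -0.2 -1.9] 1.46
23.718185610072325 49.225
```

View pics/c5.png

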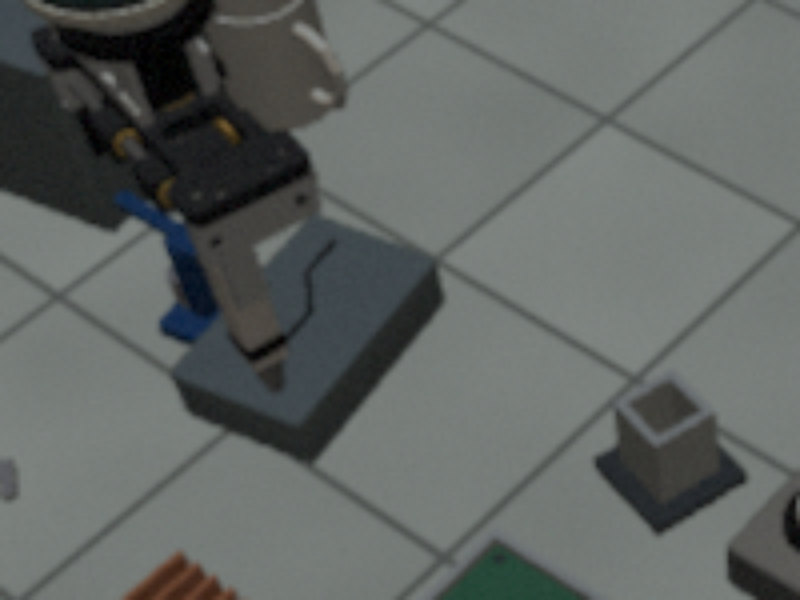

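The crop shows the pen tip at the crack's far end, at (275,390), still upright. I'll stow it.

```bash
python3 - <<'E'
from h import *
from bench import arm
p=np.array([.4322,-.0647]); q=down(np.radians(76.7))
arm.move_pose([*p,.26],q); arm.move_straight([*p,.175],feed=.1,guard=8)
print(arm.move_straight([*p,.098],feed=.05,guard=8),arm.move_straight([*p,.0945],feed=.015,guard=4),arm.sense()["eef_pos"],arm.sense()["force"])
arm.ungrasp(); arm.move_straight([*p,.27],feed=.1); arm.move_pose([.3,.5,.25],down(np.pi/2))
s=snap(arm,"top","top6"); print(sinks(s),boards(s),arm.sense()["t"])
l=cv2.resize(s["img"][165:305,180:450,::-1],(800,415),interpolation=cv2.INTER_CUBIC); cv2.imwrite("pics/c6.png",l)
E
```

```text
False True [ 0.43253388 -0.06460264  0.09486433] [-1.79532765  0.51046856 10.10757067]
[[0.5748000144958496, 0.019300000742077827], [0.5881999731063843, 0.10440000146627426], [0.6930000185966492, -0.1940000057220459]] [] 58.425
```

View pics/c6.png

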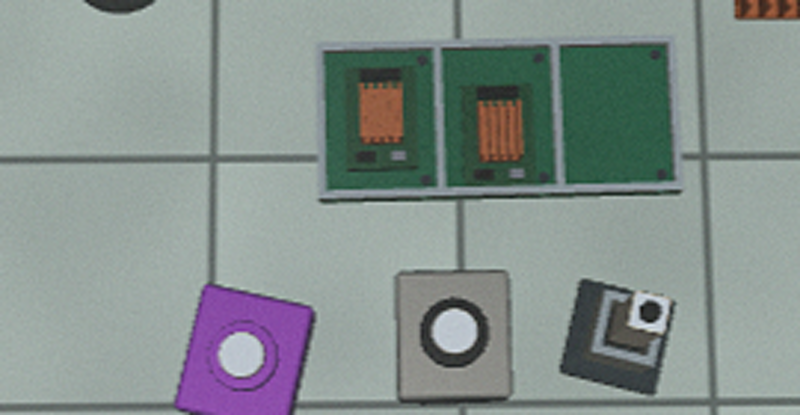

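The top crop shows the pen stowed at (648,312), but the middle-bay board has been knocked about 17 mm towards the robot, to (500,130). I'll look closely, then recentre it.

```bash
python3 - <<'E'
from h import *
from bench import arm
arm.move_pose([.575,.02,.2],down(SY+np.pi/2)); s=snap(arm,"wrist","w7")
o=ortho(s,.53,.66,-.035,.165,.016,.5); cv2.imwrite("pics/o7.png",cv2.resize(o,None,fx=2,fy=2,interpolation=cv2.INTER_CUBIC))
E
```

```text
(no output)
```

View pics/o7.png

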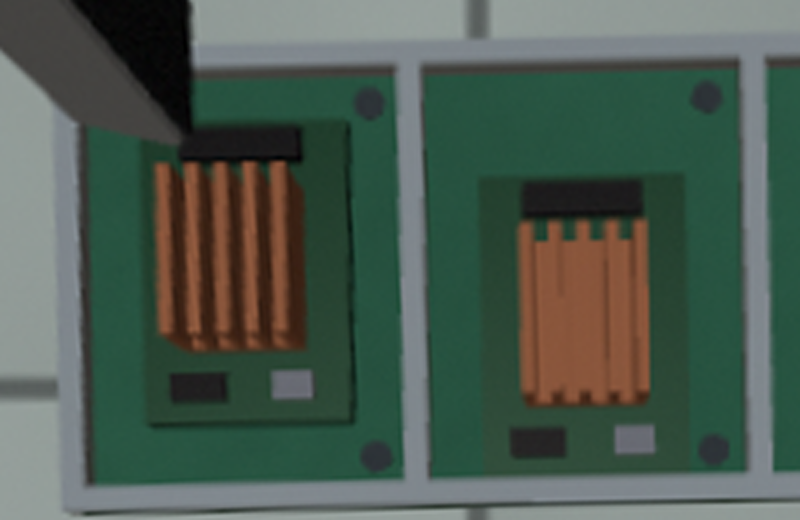

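It lies flat and unrotated against the near stop, shifted 16.5 mm in -x and 1 mm in +y. I'll regrasp and recentre it.

```bash
python3 - <<'E'
from h import *
from bench import arm
q=down(SY+np.pi/2); g=(.5768,.0193); b=(.592,.0186)
arm.move_pose([*g,.14],q); print(arm.move_straight([*g,.0207],feed=.1,guard=12),arm.sense()["eef_pos"])
arm.grasp(); print(arm.sense()["width"]*94)
arm.move_straight([*g,.06],feed=.1); arm.move_straight([*b,.06],q,feed=.05); arm.move_straight([*b,.0225],feed=.08); print(arm.move_straight([*b,.0205],feed=.02,guard=6))
arm.ungrasp(); arm.move_straight([*b,.14],feed=.15)
arm.move_pose([.56,.06,.25],down(np.pi/2)); s=snap(arm,"wrist","w8")
o=ortho(s,.53,.66,-.035,.165,.016,.5); cv2.imwrite("pics/o8.png",cv2.resize(o,None,fx=2,fy=2,interpolation=cv2.INTER_CUBIC))
arm.move_pose([.3,.5,.25],down(np.pi/2)); s=snap(arm,"top","top8"); print(sinks(s),arm.sense()["t"])
E
```

```text
False [0.57716205 0.01931229 0.02123622]
29.669181540578048
False
[[0.5881999731063843, 0.10440000146627426], [0.5899999737739563, 0.01889999955892563], [0.6930000185966492, -0.1940000057220459]] 69.575
```

View pics/o8.png

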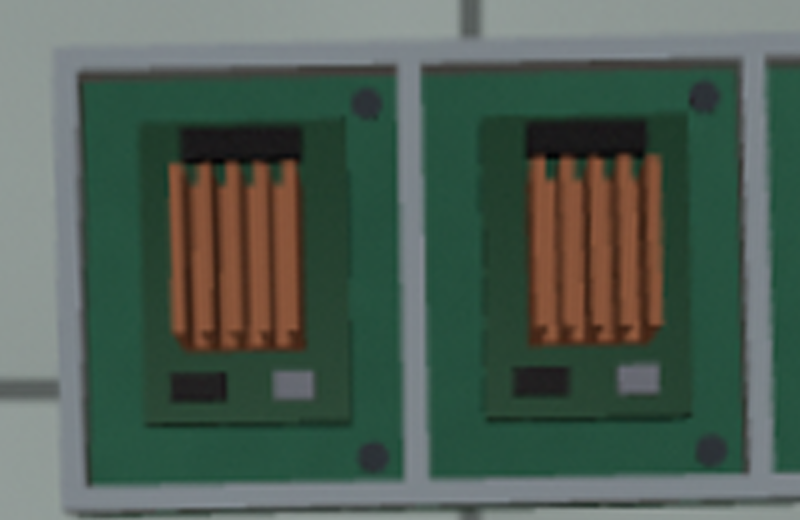

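View pics/top8.png

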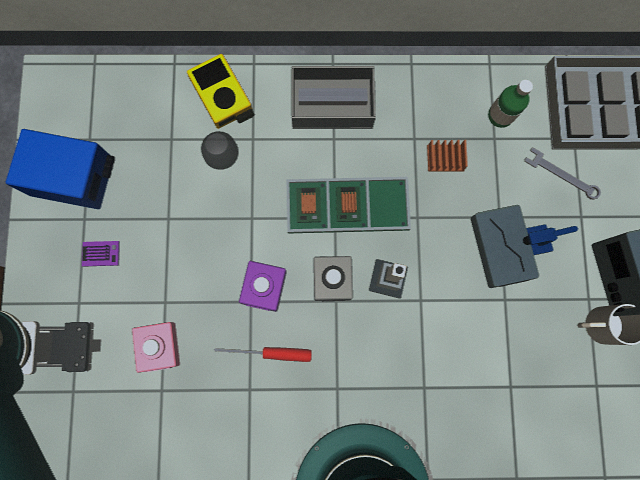

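Both boards are centred: in the rectified view they span x 143–349 and 484–690, inside their bays. In the top view the pen is upright in its holder at (397,270), and the cap at (220,150) is undisturbed. I'll hand in.

```bash
python3 -c "
from bench import arm
print(arm.finish_job())"
```

```text
the job is handed in; nothing more can be done
None
```

I handed the job in at about 70 s: both boards present are centred to within about 2 mm, the lamp button is pressed (judged from contact force), the crack is traced, the pen is back in its holder and the cap is untouched; one board was knocked 16.5 mm aside after the press, and I recentred it after stowing the pen.

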